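# Build a compression-test stack on the load cell

## Robot

A 7-joint arm with a two-finger parallel gripper is mounted at the origin on the work surface. World frame = base frame: x ahead of the robot, y to its left, z up, the work surface at z = 0. Lengths are in m, angles in rad, forces in N, time in s.
With the tool pointing down it reaches from about 0.35 to 0.9 m from the base axis. Payload 8.1 kg.
Tool frame: the origin (TCP) lies at the very end of the fingers, on their centre line; the grasp point (between the pads) lies 19 mm behind it; z points along the fingers, y is the line along which they close (so a half turn about z gives the same grasp; the last joint's range is limited). The gripper opens to 92 mm and grips with 3 to 60 N. Pads are 19 mm wide; open, the fingers measure 130 mm over their backs; the gripper's body (75 mm by 190 mm) begins 47 mm behind the grasp point.
Start: joints at [1.117, 0.434, 0.025, 1.573, -0.012, 1.134, -0.075], TCP at [0.215, -0.587, 0.227] pointing down, gripper open.
Joint ranges: [-2.62, 2.62], [-0.44, 2.09], [-1.27, 1.32], [0.08, 2.57], [-1.32, 4.46], [0.12, 2], [-2.74, 2.74]. Speed limits (rad/s): [2.22, 2.22, 3.01, 3.01, 3.14, 3.14, 3.14].

## Interface

Orientations are given as a unit quaternion [x, y, z, w].
In Python, from workcell import arm gives the robot as it stands.
- The arm moves only by the shell command python3 -m crank 'ROWS' [OPENING] [FORCE]. ROWS is a JSON object of lists of equal length, an entry for each row: "dp": the shift along the tool's x, y, z in cm, a list of three; "turn": the turn about the tool's z in degrees. A call has 1 to 12 rows; each row shifts and turns the commanded pose from where the row before left it, along the tool's axes as they then stand; what a row does not reach is not made up. A row lasts 1/12 s, in which the tool goes at most 41.7 mm and 7.16 degrees, less where a joint would pass 70% of its speed; a pose out of reach is approached as far as the arm can. A call with a gripper value outside its range is refused whole. OPENING is the opening, from 0 (shut) to 1 (fully open), set as the call begins (- or left out, the last holds). The fingers move at their own pace and stop on an object; FORCE is the grip in N (left out, the last holds). Time passes only in rows, so rows that do not move let the fingers close. It gives the time, the measured TCP pose, the force, the opening and the grip force at its end, in the units of the state.
- arm.state(): the state, without advancing time (a new reading comes with each control period).
- arm.capture(name): name is "side" or "top" or "wrist"; returns the picture (420x560x3 uint8, red, green, blue); there is no depth.
- arm.camera_model(name): a dict with "intrinsics" (3x3 intrinsics, pixels), "rvec" (rotation vector, rad) and "tvec" (3), from world to camera coordinates, as OpenCV has them; the wrist camera has in their place "tool_from_camera" (4x4, takes a point from camera to tool coordinates, whose origin is the TCP and whose axes are the flange's). Camera axes: x right, y down, z forward; pixel columns grow to the right and rows downward; lengths in m; the calibration is good to about 2 mm. The wrist camera is an equidistant fisheye: a pixel r from the principal point sees the ray r / f radians off the axis. A picture is of the moment at which its call begins: read the wrist's pose just before it. camera_model takes no time and is no camera call.
- arm.finish_job(): hands the job in; it is judged then, once.
The state is a dict: "time_s": time; "joint_positions": joint angles; "qvel": joint speeds; "effort": joint torques, N m; "tool_pos": TCP position; "orientation": TCP orientation; "contact_force": force on the tool from outside, world axes, zero at the start; "torque": the same for the moment, N m; "width": finger opening in m; "grip_force": force on a finger pad.
Only numpy, scipy, OpenCV 4.12 (cv2) and the standard library are available. Lean on these libraries where they do the work, as an engineer would, in place of code of your own. Each camera call takes 0.05 s, during which the arm holds its last target. There are 200 camera calls.

## Task

Build the compression-test stack on the round load cell, each part centred on the one below and let go before you fetch the next: first the wide plain metal disc, then the round white specimen, then the stemmed disc with its stem up, and last the ring weight over that stem. The load cell is delicate, so set everything down gently without pressing hard, and leave the bend fixture, the spare bar, the mouse and the jar as they are.

Things in the scene. Friction and masses are not known exactly. Their poses are not given: they have to be found in the camera images.
- load_cell: Load cell, fixed: black square plate 130 x 130 x 14 mm with a bolt head (5 mm high) near each corner, on it a dark round body 88 mm across and a flat round bright steel loading face 76 mm across, its top 40 mm above the table. A short cable stub on one side at 24 mm height. Origin: centre of the underside, on the table; z up. The stack stands on the loading face, centred.
- bend_fixture: Three-point bend fixture, fixed, not to be used: the same 130 x 130 x 14 mm black plate with bolts, carrying two parallel steel blocks (70 x 20 x 20 mm, 60 mm apart) with a 10 mm roller on each, 42 mm high in all. Origin: centre of the underside; z up. The load cell and it swap sides.
- lower_platen: Lower platen, the wide plain disc: solid bright steel, 58 mm across, 20 mm high, no hole and no stem, about 0.4 kg, loose, lying flat on the table at the start. Origin: centre of the underside; z along its axis, up.
- specimen: Round test specimen: solid rigid white plastic cylinder, 40 mm across, 30 mm high, about 55 g, loose, standing upright on the table at the start. Origin: centre of the underside; z along its axis, up.
- upper_platen: Upper platen, the stemmed disc: steel disc 50 mm across and 10 mm thick with a central upright round stem 16 mm across and 34 mm long on top (44 mm high in all), about 0.2 kg, loose, stem up at the start. Origin: centre of the disc's underside; z along the stem, up.
- ring_weight: Ring weight: flat steel ring, outside 44 mm, hole 24 mm, 16 mm high, about 0.13 kg, loose, lying flat on the table at the start. Origin: centre of the underside; z along its axis, up. It drops loosely over the 16 mm stem and lies on the disc.
- bar_specimen: Spare bar specimen, not to be used: loose white plastic bar 75 x 22 x 22 mm lying along its own x. Origin: centre of the underside.
- mouse: Black computer mouse, loose, not to be touched: 100 x 58 mm, about 32 mm high, beyond the work. Origin: centre of the underside.
- jar: Small capped jar, loose, not to be touched: 48 mm across, 60 mm high, beyond the work. Origin: centre of the underside.
Mind the look-alikes: they are no part of the job. What is shaped like the ring_weight but red is not meant.

How it is judged:
On the way, in this order (a step that is already met when the one before it is completed fails the run):
1. the wide plain disc stands centred on the load cell, released (z of lower_platen in the frame of load_cell between 0.036 and 0.044 m and horizontal distance between lower_platen and load_cell below 0.01 m and angle between lower_platen's own z axis and vertical below 0.1 rad and contact force between the fingers and lower_platen below 0.2 N), for 0.2 s.
2. the white cylinder stands centred on the wide disc, released (z of specimen in the frame of lower_platen between 0.016 and 0.024 m and horizontal distance between specimen and lower_platen below 0.01 m and angle between specimen's own z axis and vertical below 0.1 rad and contact force between the fingers and specimen below 0.2 N), for 0.2 s.
3. the stemmed disc stands on the white cylinder, stem up, released (z of upper_platen in the frame of specimen between 0.026 and 0.034 m and horizontal distance between upper_platen and specimen below 0.01 m and angle between upper_platen's own z axis and vertical below 0.1 rad and contact force between the fingers and upper_platen below 0.2 N), for 0.2 s.
4. the ring lies over the stem on the stemmed disc, released (z of ring_weight in the frame of upper_platen between 0.006 and 0.014 m and horizontal distance between ring_weight and upper_platen below 0.01 m and angle between ring_weight's own z axis and vertical below 0.1 rad and contact force between the fingers and ring_weight below 0.2 N), for 0.2 s.
At the end, for the whole second after the job is handed in: From the load cell up: wide disc, white cylinder, stemmed disc with stem up, ring over the stem lying on the disc. Each is seated on the one below (height within 4 mm), its axis within 10 mm of that below, upright within 0.1 rad, released and at rest (under 10 mm/s) (z of lower_platen in the frame of load_cell between 0.036 and 0.044 m and horizontal distance between lower_platen and load_cell below 0.01 m and angle between each of lower_platen, specimen, upper_platen, ring_weight's own z axis and vertical below 0.1 rad and z of specimen in the frame of lower_platen between 0.016 and 0.024 m and horizontal distance between specimen and lower_platen below 0.01 m and z of upper_platen in the frame of specimen between 0.026 and 0.034 m and horizontal distance between upper_platen and specimen below 0.01 m and z of ring_weight in the frame of upper_platen between 0.006 and 0.014 m and horizontal distance between ring_weight and upper_platen below 0.01 m and linear speed of each of lower_platen, specimen, upper_platen, ring_weight below 0.01 m/s); the robot touches nothing.
It fails at once if the load cell is overloaded (more than 60 N on it) (contact force between load_cell and anything else above 60 N).
It fails at once if the spare bar is moved more than 30 mm (distance of bar_specimen from where it was at the start of the episode above 0.03 m).
It fails at once if the mouse is moved more than 30 mm (distance of mouse from where it was at the start of the episode above 0.03 m).
It fails at once if the jar is moved more than 30 mm (distance of jar from where it was at the start of the episode above 0.03 m).
It also fails if it takes over 128 s, if anything falls off the work surface, if the arm or the gripper's body presses on something with over 40 N, if the wrist force passes 120 N, or if a joint passes its speed limit or range.

## Working session

There is one attempt and no reset: what is moved stays moved. The work goes in short steps, Python scripts to look and compute and a shell command to move; the robot and the scene stay as the last step left them, time stands still between calls to the robot, and variables do not carry over. Pictures are saved under pics/ and viewed, at most 14 in all, crops included, and the job is handed in when it is done.

```bash
ls; mkdir -p pics; python3 - <<'E'
from workcell import arm
import cv2
s=arm.state(); print(s['tool_pos'],s['orientation'],s['width'],s['time_s'])
for n in("top","side"):
    cv2.imwrite(f"pics/{n}0.png",arm.capture(n)[:,:,::-1]); print(arm.camera_model(n))
print(arm.camera_model("wrist"))
E
```

```text
pics
[ 0.2145461  -0.58645259  0.2259572 ] [ 9.84664998e-01  1.74454070e-01 -1.98462551e-04 -7.61458985e-04] 0.09210736004413783 0.0
{'intrinsics': array([[391.08069633,   0.        , 276.9551457 ],
       [  0.        , 391.08069633, 206.28885876],
       [  0.        ,   0.        ,   1.        ]]), 'rvec': array([ 2.17498692, -2.19996946,  0.04037012]), 'tvec': array([0.01183124, 0.60543786, 0.71396648])}
{'intrinsics': array([[496.32803462,   0.        , 288.04164142],
       [  0.        , 496.32803462, 216.5664252 ],
       [  0.        ,   0.        ,   1.        ]]), 'rvec': array([ 0.78815412, -2.5340374 ,  1.13913026]), 'tvec': array([0.49339441, 0.26856873, 0.68172176])}
{'intrinsics': array([[325.1922621 ,   0.        , 284.64621459],
       [  0.        , 325.1922621 , 209.55321607],
       [  0.        ,   0.        ,   1.        ]]), 'tool_from_camera': array([[-8.89637918e-04, -9.53216541e-01, -3.02287006e-01,
         8.22379724e-02],
       [ 9.99999438e-01, -6.73853167e-04, -8.18127899e-04,
        -2.27151654e-04],
       [ 5.76155990e-04, -3.02287564e-01,  9.53216605e-01,
        -1.57999188e-01],
       [ 0.00000000e+00,  0.00000000e+00,  0.00000000e+00,
         1.00000000e+00]])}
```

View pics/top0.png

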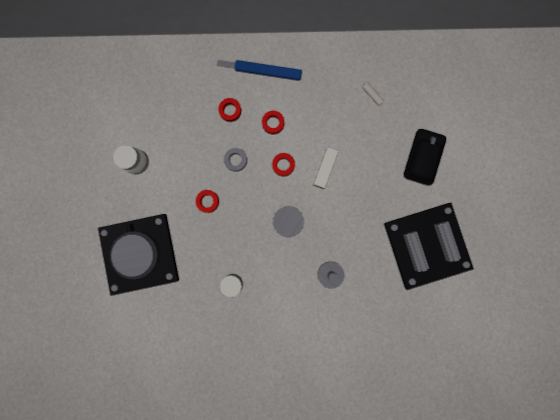

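View pics/side0.png

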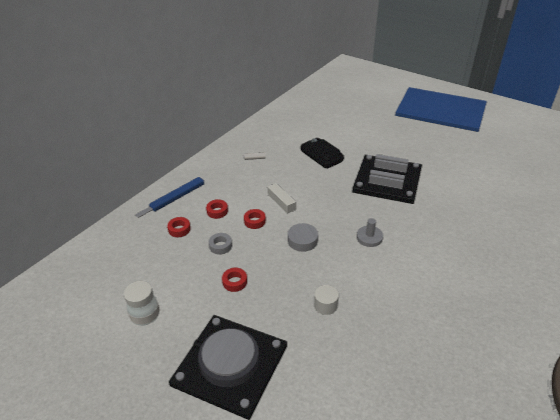

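Side by side: lower platen is the plain wide disc at top (288,221). Possible confusions are the load cell face (134,255) and the stemmed disc (331,274). The specimen is (231,286), not the jar (126,157). The ring is the grey one at (235,160), not the red ones at (230,109), (273,122), (283,164) and (207,201). I'll check these with overlays of the projected models.

```bash
cat > h.py <<'E'
from workcell import arm
import cv2, numpy as np
from scipy.spatial.transform import Rotation as R
def pix2w(name,uv,z):
    m=arm.camera_model(name);K=m['intrinsics'];Rm=cv2.Rodrigues(m['rvec'])[0]
    c=-Rm.T@m['tvec']; d=Rm.T@np.linalg.solve(K,[uv[0],uv[1],1]); return c+d*(z-c[2])/d[2]
def w2pix(name,P):
    m=arm.camera_model(name); return cv2.projectPoints(np.float64(P).reshape(-1,3),m['rvec'],m['tvec'],m['intrinsics'],None)[0][:,0]
def circ(c,r,z,n=40):
    t=np.linspace(0,2*np.pi,n); return np.c_[c[0]+r*np.cos(t),c[1]+r*np.sin(t),0*t+z]
def wproj(s,P):
    m=arm.camera_model('wrist');T=m['tool_from_camera'];K=m['intrinsics']
    p=R.from_quat(s['orientation']).inv().apply(np.float64(P)-s['tool_pos']); q=(p-T[:3,3])@T[:3,:3]
    th=np.arctan2(np.hypot(q[:,0],q[:,1]),q[:,2]);ph=np.arctan2(q[:,1],q[:,0])
    return np.c_[K[0,2]+K[0,0]*th*np.cos(ph),K[1,2]+K[0,0]*th*np.sin(ph)]
def wpix2w(s,uv,z):
    m=arm.camera_model('wrist');T=m['tool_from_camera'];K=m['intrinsics']
    d=(np.array(uv)-K[:2,2])/K[0,0];th=np.linalg.norm(d);v=np.r_[np.sin(th)*d/th,np.cos(th)]
    r=R.from_quat(s['orientation']);c=s['tool_pos']+r.apply(T[:3,3]);v=r.apply(T[:3,:3]@v);return c+v*(z-c[2])/v[2]
def go(x,y,z):
    "shift in tool axes, cm"
    s=arm.state(); print('dp cm',np.round(R.from_quat(s['orientation']).inv().apply(np.array([x,y,z])-s['tool_pos'])*100,2))
E
python3 - <<'E'
from h import *
I=cv2.imread('pics/top0.png')
T={'lower':((288,221),.029,.020,'l'),'spec':((231,286),.02,.03,''),'upper':((331,274),.025,.010,''),'ring':((235,160),.022,.016,''),'cell':((134,255),.038,.040,'')}
tiles=[]
for n,(uv,r,z,_) in T.items():
    p=pix2w('top',uv,z); print(n,p.round(4))
    S=5;w=26 if n!='cell' else 40; S=5 if n!='cell' else 3
    x0,y0=uv[0]-w,uv[1]-w
    c=cv2.resize(I[y0:y0+2*w,x0:x0+2*w],(260,260),interpolation=cv2.INTER_CUBIC);k=260/(2*w)
    c=cv2.convertScaleAbs(c,alpha=1.5)
    q=((w2pix('top',circ(p,r,z))-[x0,y0]+.5)*k).astype(int); cv2.polylines(c,[q],True,(0,255,0),1)
    cv2.putText(c,n,(5,15),0,.5,(255,255,0));tiles.append(c)
tiles.append(tiles[0]*0)
cv2.imwrite('pics/t1.png',np.vstack([np.hstack(tiles[:3]),np.hstack(tiles[3:])]))
E
```

```text
lower [ 0.5778 -0.0153  0.02  ]
spec [0.461  0.0897 0.03  ]
upper [ 0.4785 -0.0942  0.01  ]
ring [0.6936 0.0829 0.016 ]
cell [0.5194 0.2633 0.04  ]
```

View pics/t1.png

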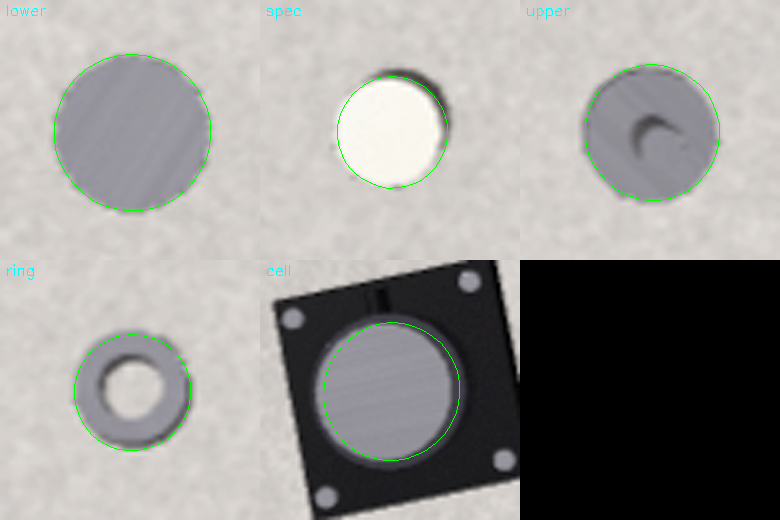

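The overlays fit the plain disc, specimen, stemmed disc and grey ring to under 1 px. The load cell face sits about 2 px further left, near (132,255). Choices confirmed, so I'm moving over the lower platen.

```bash
python3 - <<'E'
from h import *
print(pix2w('top',(132,255),.04),pix2w('side',(229,353),.04),pix2w('side',(303,231),.02),pix2w('top',(230.5,286),.03), pix2w('side',(326,293),.03))
go(.578,-.0153,.2)
E
```

```text
[0.51941605 0.2669083  0.04      ] [0.51476156 0.27152313 0.04      ] [ 0.57980898 -0.01945669  0.02      ] [0.4609996 0.0905773 0.03     ] [0.46197508 0.09129579 0.03      ]
dp cm [ 53.76 -41.15   2.65]
```

```bash
python3 -m crank '{"dp":[[2.24,-1.71,0.1],[2.24,-1.71,0.1],[2.24,-1.71,0.1],[2.24,-1.71,0.1],[2.24,-1.71,0.1],[2.24,-1.71,0.1],[2.24,-1.71,0.1],[2.24,-1.71,0.1],[2.24,-1.71,0.1],[2.24,-1.71,0.1],[2.24,-1.71,0.1],[2.24,-1.71,0.1]],"turn":[0,0,0,0,0,0,0,0,0,0,0,0]}' 1 30
python3 -m crank '{"dp":[[2.24,-1.71,0.1],[2.24,-1.71,0.1],[2.24,-1.71,0.1],[2.24,-1.71,0.1],[2.24,-1.71,0.1],[2.24,-1.71,0.1],[2.24,-1.71,0.1],[2.24,-1.71,0.1],[2.24,-1.71,0.1],[2.24,-1.71,0.1],[2.24,-1.71,0.1],[0,0,0]],"turn":[0,0,0,0,0,0,0,0,0,0,0,0]}'
cat > look.py <<'E'
from h import *
import sys
# look.py outname x y r z [x y r z ...]: wrist picture with projected circles
s=arm.state(); I=arm.capture('wrist')[:,:,::-1].copy(); I=cv2.convertScaleAbs(I,alpha=1.4)
v=list(map(float,sys.argv[2:]))
J=cv2.resize(I,(784,588),interpolation=cv2.INTER_CUBIC)
for i in range(0,len(v),4):
    q=((wproj(s,circ(v[i:i+2],v[i+2],v[i+3]))+.5)*1.4).astype(int); cv2.polylines(J,[q],True,(0,255,0),1)
cv2.imwrite('pics/'+sys.argv[1]+'.png',J); print(s['tool_pos'].round(4),s['orientation'].round(4))
E
python3 look.py w1 .578 -.0153 .029 .02 .461 .0903 .02 .03; python3 -c "
from h import *
go(.578,-.0153,.1)"
```

```text
time_s: 1.1
tool_pos: [0.397, -0.3005, 0.2145]
orientation: [0.985, 0.174, -0.0, -0.0]
contact_force: [0.6, 0.5, 0.5]
width: 0.0916
grip_force: 0.0
time_s: 2.1
tool_pos: [0.5655, -0.0341, 0.2033]
orientation: [0.984, 0.178, 0.001, -0.002]
contact_force: [0.1, 0.5, -0.1]
width: 0.0917
grip_force: 0.0
[ 0.5655 -0.0341  0.2033] [ 9.841e-01  1.778e-01  7.000e-04 -1.600e-03]
dp cm [ 2.04 -1.54 10.32]
```

View pics/w1.png

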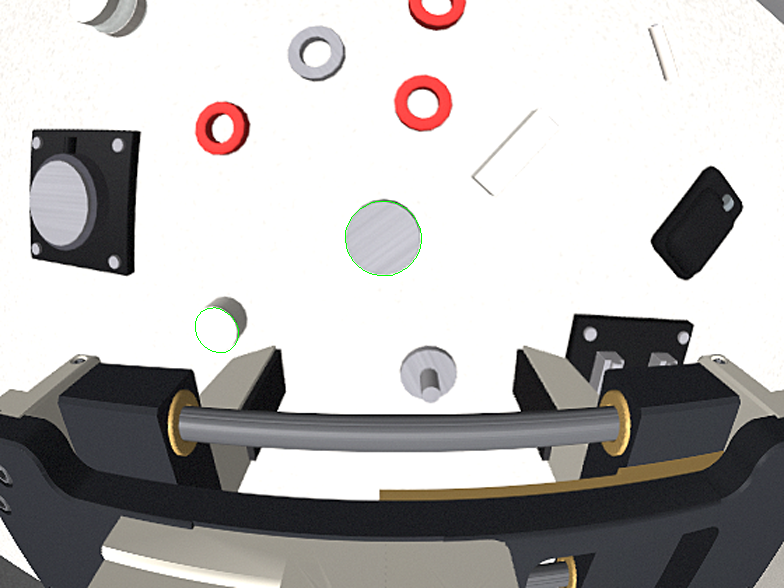

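The wrist overlays match the platen (384,238) and the specimen (217,330) on the enlarged picture. I'll descend on the platen and grip it.

```bash
python3 -m crank '{"dp":[[0.5,-0.39,0],[0.5,-0.39,1],[0.5,-0.38,2],[0.5,-0.38,2.3],[0,0,2],[0,0,2],[0,0,1],[0,0,0],[0,0,0]],"turn":[0,0,0,0,0,0,0,0,0]}'
python3 -c "
from h import *
go(.578,-.0153,.004)"
```

```text
time_s: 2.9
tool_pos: [0.5767, -0.0197, 0.1005]
orientation: [0.985, 0.174, -0.0, 0.0]
contact_force: [-0.0, -0.4, -0.0]
width: 0.0918
grip_force: 0.0
dp cm [ 0.28 -0.37  9.65]
```

```bash
python3 -m crank '{"dp":[[0.28,-0.37,0],[0,0,1.5],[0,0,2],[0,0,2],[0,0,2],[0,0,1.2],[0,0,0.6],[0,0,0.3],[0,0,0],[0,0,0]],"turn":[0,0,0,0,0,0,0,0,0,0]}'
python3 -m crank '{"dp":[[0,0,0],[0,0,0],[0,0,0],[0,0,0],[0,0,0],[0,0,0],[0,0,0],[0,0,0],[0,0,0],[0,0,0]],"turn":[0,0,0,0,0,0,0,0,0,0]}' 0 40
```

```text
time_s: 3.73
tool_pos: [0.5791, -0.0147, 0.0057]
orientation: [0.985, 0.174, 0.001, 0.0]
contact_force: [0.2, 0.0, 0.3]
width: 0.0918
grip_force: 0.0
time_s: 4.57
tool_pos: [0.5784, -0.0149, 0.0048]
orientation: [0.985, 0.174, 0.0, 0.0]
contact_force: [-0.3, -0.3, 3.8]
width: 0.057
grip_force: 40.0
```

```bash
python3 -m crank '{"dp":[[0,0,-0.5],[0,0,-1],[0,0,-2],[0,0,-2.5],[0,0,-3],[0,0,-3],[0,0,-3],[0,0,-3],[0,0,-1],[0,0,-0.5],[0,0,0],[0,0,0]],"turn":[0,0,0,0,0,0,0,0,0,0,0,0]}'
python3 -c "
from h import *
go(.482,.253,.2)"
```

```text
time_s: 5.57
tool_pos: [0.5773, -0.015, 0.1982]
orientation: [0.985, 0.174, -0.001, -0.0]
contact_force: [-0.9, -0.4, -4.9]
width: 0.0571
grip_force: 40.0
dp cm [  0.26 -28.44  -0.16]
```

```bash
python3 -m crank '{"dp":[[0,-1,0],[0,-2,0],[0,-3,0],[0,-3.5,0],[0,-3.5,0],[0,-3.5,0],[0,-3.5,0],[0.2,-3.5,0],[0,-3,0],[0,-1.4,0],[0,-0.5,0],[0,0,0]],"turn":[0,0,0,0,0,0,0,0,0,0,0,0]}'
python3 -m crank '{"dp":[[0,0,0],[0,0,0],[0,0,0]],"turn":[0,0,0]}'
python3 look.py w2 .5194 .2669 .038 .04
```

```text
time_s: 6.57
tool_pos: [0.4808, 0.2542, 0.1985]
orientation: [0.984, 0.176, -0.001, 0.0]
contact_force: [0.3, -0.2, -4.3]
width: 0.0571
grip_force: 40.0
time_s: 6.82
tool_pos: [0.4832, 0.2509, 0.1993]
orientation: [0.985, 0.173, -0.0, 0.0]
contact_force: [-0.2, 0.0, -4.4]
width: 0.0576
grip_force: 40.0
[0.4832 0.2509 0.1993] [ 9.849e-01  1.732e-01 -2.000e-04  4.000e-04]
```

View pics/w2.png

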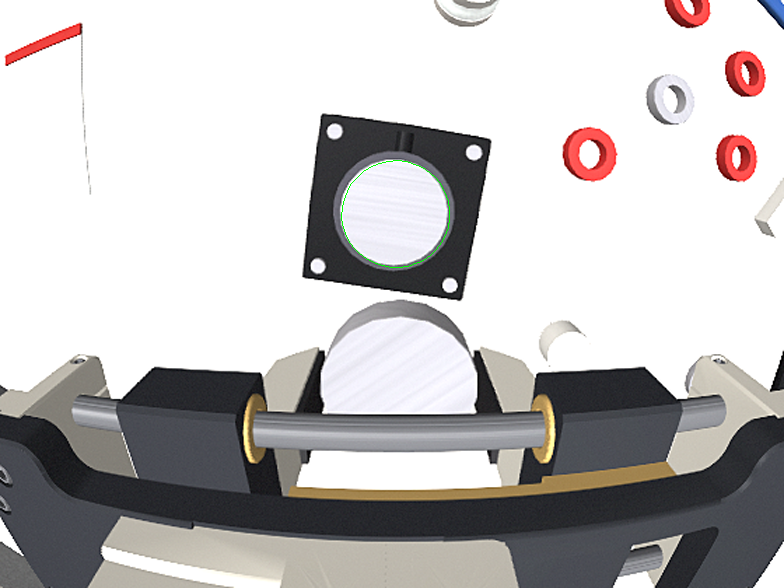

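The cell face outline matches at (395,214), and the platen sits level between the pads. Next I'll place it over (0.519, 0.267).

```bash
python3 -c "
from h import *
go(.5194,.267,.09)"
```

```text
dp cm [ 3.95 -0.26 10.95]
```

```bash
python3 -m crank '{"dp":[[0.5,-0.1,0],[1,-0.1,0],[1,-0.1,1],[1,0,2],[0.4,0,2],[0,0,2],[0,0,2],[0,0,1.5],[0,0,0.5],[0,0,0],[0,0,0],[0,0,0]],"turn":[0,0,0,0,0,0,0,0,0,0,0,0]}'
python3 -c "
from h import *
go(.5194,.267,.0455)"
```

```text
time_s: 7.87
tool_pos: [0.5191, 0.2694, 0.0906]
orientation: [0.985, 0.174, 0.001, -0.0]
contact_force: [-0.0, 0.8, -4.0]
width: 0.057
grip_force: 40.0
dp cm [-0.06  0.24  4.51]
```

```bash
python3 -m crank '{"dp":[[0,0.15,0],[0,0,1],[0,0,1],[0,0,1],[0,0,0.6],[0,0,0.3],[0,0,0.1],[0,0,0],[0,0,0],[0,0,0]],"turn":[0,0,0,0,0,0,0,0,0,0]}'
python3 -c "
from h import *
go(.5194,.267,.0455)"
```

```text
time_s: 8.7
tool_pos: [0.519, 0.2676, 0.0501]
orientation: [0.985, 0.174, 0.0, -0.0]
contact_force: [-0.4, 0.1, -3.8]
width: 0.0572
grip_force: 40.0
dp cm [0.01 0.07 0.46]
```

```bash
python3 -m crank '{"dp":[[0,0.04,0.1],[0,0,0.1],[0,0,0.1],[0,0,0],[0,0,0]],"turn":[0,0,0,0,0]}'
python3 -m crank '{"dp":[[0,0,0.05],[0,0,0.05],[0,0,0],[0,0,0]],"turn":[0,0,0,0]}'
```

```text
time_s: 9.12
tool_pos: [0.5188, 0.267, 0.0466]
orientation: [0.985, 0.174, -0.0, 0.0]
contact_force: [-0.3, 0.6, -4.0]
width: 0.0576
grip_force: 40.0
time_s: 9.45
tool_pos: [0.5189, 0.267, 0.0457]
orientation: [0.985, 0.174, 0.0, 0.0]
contact_force: [0.6, 0.1, -4.1]
width: 0.0569
grip_force: 40.0
```

```bash
python3 -m crank '{"dp":[[0,0,0.05],[0,0,0.05],[0,0,0],[0,0,0]],"turn":[0,0,0,0]}'
```

```text
time_s: 9.78
tool_pos: [0.519, 0.2671, 0.0449]
orientation: [0.985, 0.174, 0.0, 0.0]
contact_force: [-0.2, -0.8, -1.4]
width: 0.0573
grip_force: 40.0
```

```bash
python3 -m crank '{"dp":[[0,0,0.03],[0,0,0]],"turn":[0,0]}' - 8
python3 -m crank '{"dp":[[0,0,0],[0,0,0],[0,0,0],[0,0,0],[0,0,0],[0,0,0]],"turn":[0,0,0,0,0,0]}' 0.9
python3 -m crank '{"dp":[[0,0,-0.5],[0,0,-1.5],[0,0,-3],[0,0,-3],[0,0,-3],[0,0,-3],[0,0,-1.5],[0,0,-0.5],[0,0,0],[0,0,0]],"turn":[0,0,0,0,0,0,0,0,0,0]}'
python3 -c "
from h import *
go(.461,.0903,.2)"
```

```text
time_s: 9.95
tool_pos: [0.519, 0.2671, 0.0448]
orientation: [0.985, 0.174, 0.0, 0.0]
contact_force: [-1.1, -1.3, 3.4]
width: 0.0577
grip_force: 8.0
time_s: 10.45
tool_pos: [0.5189, 0.267, 0.0444]
orientation: [0.985, 0.174, 0.0, -0.0]
contact_force: [0.3, -0.1, -0.5]
width: 0.0825
grip_force: 0.0
time_s: 11.28
tool_pos: [0.5185, 0.2667, 0.2036]
orientation: [0.985, 0.174, -0.0, 0.0]
contact_force: [-0.2, 0.4, -0.5]
width: 0.0828
grip_force: 0.0
dp cm [-11.46  14.59   0.38]
```

```bash
python3 -m crank '{"dp":[[-0.6,0.8,0],[-1.4,1.8,0],[-2.2,2.8,0],[-2.2,2.8,0.3],[-2.2,2.8,0],[-1.6,2,0],[-0.9,1.1,0],[-0.36,0.49,0],[0,0,0],[0,0,0],[0,0,0]],"turn":[0,0,0,0,0,0,0,0,0,0,0]}'
python3 -c "
from h import *
go(.461,.0903,.05)"
```

```text
time_s: 12.2
tool_pos: [0.4615, 0.0918, 0.2011]
orientation: [0.985, 0.175, -0.0, -0.0]
contact_force: [0.4, 1.0, -0.3]
width: 0.0829
grip_force: 0.0
dp cm [-0.1   0.14 15.11]
```

```bash
python3 -m crank '{"dp":[[0,0,1],[0,0,2],[0,0,3],[0,0,3],[0,0,3],[0,0,2],[0,0,1],[0,0,0],[0,0,0]],"turn":[0,0,0,0,0,0,0,0,0]}'
python3 -c "
from h import *
go(.461,.0903,.006)"
```

```text
time_s: 12.95
tool_pos: [0.4613, 0.0913, 0.0513]
orientation: [0.985, 0.175, -0.0, -0.0]
contact_force: [1.1, 0.1, 0.1]
width: 0.0823
grip_force: 0.0
dp cm [-0.06  0.08  4.53]
```

```bash
python3 -m crank '{"dp":[[0,0.06,1],[0,0,1],[0,0,1],[0,0,0.8],[0,0,0.5],[0,0,0.2],[0,0,0],[0,0,0]],"turn":[0,0,0,0,0,0,0,0]}'
python3 -m crank '{"dp":[[0,0,0],[0,0,0],[0,0,0],[0,0,0],[0,0,0],[0,0,0],[0,0,0],[0,0,0],[0,0,0]],"turn":[0,0,0,0,0,0,0,0,0]}' 0 25
python3 -m crank '{"dp":[[0,0,-0.5],[0,0,-1],[0,0,-2],[0,0,-2.5],[0,0,-3],[0,0,-3],[0,0,-3],[0,0,-3],[0,0,-1],[0,0,-0.5],[0,0,0],[0,0,0]],"turn":[0,0,0,0,0,0,0,0,0,0,0,0]}'
python3 -c "
from h import *
go(.482,.253,.2)"
```

```text
time_s: 13.62
tool_pos: [0.4616, 0.0901, 0.0064]
orientation: [0.985, 0.174, -0.0, 0.0]
contact_force: [-0.3, 0.4, -0.4]
width: 0.0824
grip_force: 0.0
time_s: 14.37
tool_pos: [0.4616, 0.0901, 0.0065]
orientation: [0.985, 0.174, 0.0, 0.0]
contact_force: [-0.4, -0.6, 1.4]
width: 0.0396
grip_force: 25.0
time_s: 15.37
tool_pos: [0.4609, 0.0897, 0.2007]
orientation: [0.985, 0.174, -0.001, 0.0]
contact_force: [-0.9, 0.4, -1.0]
width: 0.0389
grip_force: 25.0
dp cm [  7.58 -14.61   0.06]
```

```bash
python3 -m crank '{"dp":[[0.4,-0.8,0],[0.9,-1.8,0],[1.4,-2.7,0],[1.4,-2.7,0],[1.4,-2.7,0],[1.1,-2.1,0],[0.7,-1.3,0],[0.28,-0.5,0],[0,0,0],[0,0,0],[0,0,0],[0,0,0]],"turn":[0,0,0,0,0,0,0,0,0,0,0,0]}'
python3 look.py w3 .519 .267 .029 .06;python3 -c "
from h import *
go(.519,.267,.11)"
```

```text
time_s: 16.37
tool_pos: [0.4828, 0.2515, 0.2013]
orientation: [0.985, 0.173, -0.0, 0.0]
contact_force: [0.9, 0.2, -0.7]
width: 0.0396
grip_force: 25.0
[0.4828 0.2515 0.2013] [ 9.848e-01  1.734e-01 -1.000e-04  5.000e-04]
dp cm [ 3.92 -0.2   9.15]
```

View pics/w3.png

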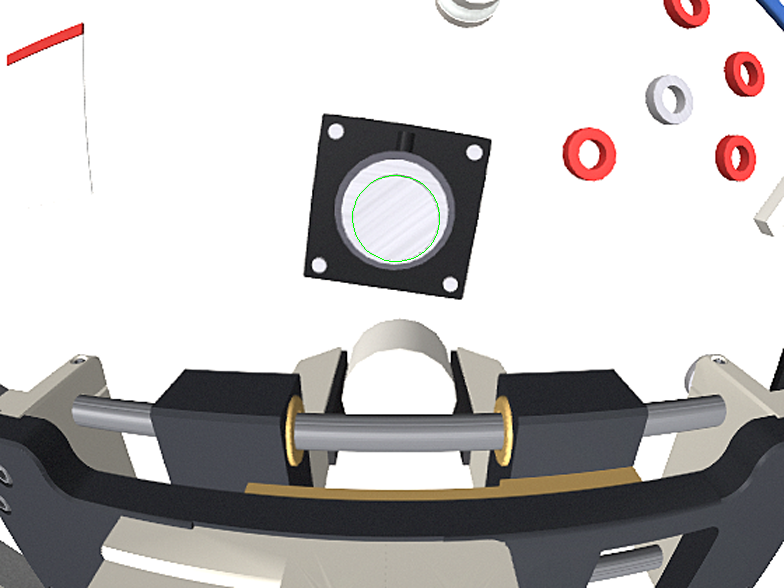

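The platen (diagonal grain) fills its predicted circle at (396,218), well centred on the face, and the specimen is upright between the pads. Next, the specimen goes on.

```bash
python3 -m crank '{"dp":[[0.5,-0.1,0],[1,-0.1,0],[1,0,1],[1,0,2],[0.4,0,2],[0,0,2],[0,0,1.5],[0,0,0.5],[0,0,0],[0,0,0],[0,0,0]],"turn":[0,0,0,0,0,0,0,0,0,0,0]}'
python3 -c "
from h import *
go(.519,.267,.066)"
```

```text
time_s: 17.33
tool_pos: [0.5193, 0.269, 0.1123]
orientation: [0.985, 0.174, 0.001, -0.0]
contact_force: [1.1, 1.0, -0.3]
width: 0.0392
grip_force: 25.0
dp cm [-0.11  0.18  4.63]
```

```bash
python3 -m crank '{"dp":[[0,0.1,0],[0,0,1],[0,0,1],[0,0,1],[0,0,0.6],[0,0,0.3],[0,0,0.1],[0,0,0],[0,0,0],[0,0,0]],"turn":[0,0,0,0,0,0,0,0,0,0]}'
python3 -c "
from h import *
go(.519,.267,.066)"
```

```text
time_s: 18.17
tool_pos: [0.5192, 0.2678, 0.0718]
orientation: [0.985, 0.174, 0.0, -0.0]
contact_force: [0.4, 0.3, -0.9]
width: 0.0396
grip_force: 25.0
dp cm [-0.04  0.07  0.58]
```

```bash
python3 -m crank '{"dp":[[0,0.05,0.1],[0,0,0.1],[0,0,0.1],[0,0,0.1],[0,0,0],[0,0,0]],"turn":[0,0,0,0,0,0]}'
python3 -m crank '{"dp":[[0,0,0.05],[0,0,0.05],[0,0,0],[0,0,0]],"turn":[0,0,0,0]}'
```

```text
time_s: 18.67
tool_pos: [0.519, 0.267, 0.0673]
orientation: [0.985, 0.174, -0.0, 0.0]
contact_force: [0.0, -0.2, -0.1]
width: 0.039
grip_force: 25.0
time_s: 19.0
tool_pos: [0.5191, 0.2671, 0.0665]
orientation: [0.985, 0.174, 0.0, 0.0]
contact_force: [-0.2, 1.1, 1.2]
width: 0.0393
grip_force: 25.0
```

Almost in contact; one small step more, then release.

```bash
python3 -m crank '{"dp":[[0,0,0.04],[0,0,0],[0,0,0]],"turn":[0,0,0]}'
python3 -m crank '{"dp":[[0,0,0.02],[0,0,0]],"turn":[0,0]}' - 6
python3 -m crank '{"dp":[[0,0,0],[0,0,0],[0,0,0],[0,0,0],[0,0,0],[0,0,0]],"turn":[0,0,0,0,0,0]}' 0.75
python3 -m crank '{"dp":[[0,0,-0.5],[0,0,-1.5],[0,0,-3],[0,0,-3],[0,0,-3],[0,0,-2],[0,0,-1],[0,0,-0.5],[0,0,0],[0,0,0]],"turn":[0,0,0,0,0,0,0,0,0,0]}'
python3 -c "
from h import *
go(.4785,-.0942,.2)"
```

```text
time_s: 19.25
tool_pos: [0.5191, 0.2671, 0.0665]
orientation: [0.985, 0.174, 0.0, 0.0]
contact_force: [-1.4, -0.4, 6.4]
width: 0.0394
grip_force: 25.0
time_s: 19.42
tool_pos: [0.5192, 0.2671, 0.0664]
orientation: [0.985, 0.174, 0.0, 0.0]
contact_force: [-1.1, -1.9, 6.6]
width: 0.0397
grip_force: 6.0
time_s: 19.92
tool_pos: [0.519, 0.267, 0.0657]
orientation: [0.985, 0.174, -0.0, 0.0]
contact_force: [-0.6, -0.1, -1.0]
width: 0.0683
grip_force: 0.0
time_s: 20.75
tool_pos: [0.5186, 0.2666, 0.2096]
orientation: [0.985, 0.174, -0.001, 0.0]
contact_force: [-0.0, -0.9, -0.5]
width: 0.0687
grip_force: 0.0
dp cm [-16.16  32.51   1.  ]
```

```bash
python3 -m crank '{"dp":[[-0.6,1,0.2],[-1.3,2,0.4],[-2,3.2,0.4],[-2,3.2,0],[-2,3.2,0],[-2,3.2,0],[-2,3.2,0],[-2,3.2,0],[-2,3.2,0],[-2,3.2,0],[-1.5,2.2,0],[-0.5,0.9,0]],"turn":[0,0,0,0,0,0,0,0,0,0,0,0]}'
python3 -m crank '{"dp":[[0,0,0],[0,0,0],[0,0,0],[0,0,0]],"turn":[0,0,0,0]}'
python3 look.py w4 .4785 -.0942 .025 .01 .4785 -.0942 .008 .044;python3 -c "
from h import *
go(.4785,-.0942,.06)"
```

```text
time_s: 21.75
tool_pos: [0.438, -0.1039, 0.1995]
orientation: [0.985, 0.171, -0.002, 0.0]
contact_force: [-0.3, -0.2, -0.8]
width: 0.0689
grip_force: 0.0
time_s: 22.08
tool_pos: [0.4413, -0.0973, 0.2006]
orientation: [0.984, 0.176, -0.0, -0.0]
contact_force: [-0.1, 0.3, -0.0]
width: 0.0687
grip_force: 0.0
[ 0.4413 -0.0973  0.2006] [ 9.844e-01  1.758e-01 -1.000e-04 -3.000e-04]
dp cm [ 3.6   0.98 14.06]
```

View pics/w4.png

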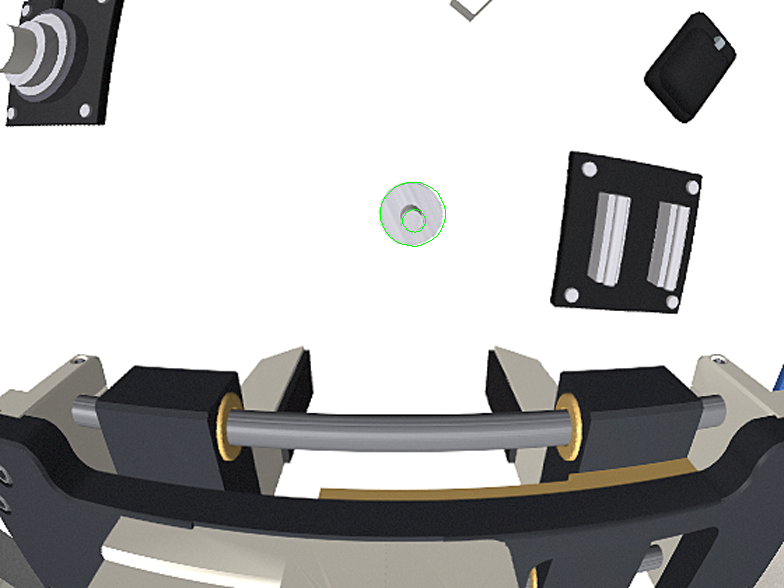

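The disc and stem match the predicted circles at (412,214) and (412,219), and the specimen stands on the platen at left. I'll move over the stem.

```bash
python3 -m crank '{"dp":[[0.6,0.3,0],[1,0.3,0],[1,0.3,1],[1,0.1,2],[0,0,3],[0,0,3],[0,0,3],[0,0,1.5],[0,0,0.5],[0,0,0],[0,0,0],[0,0,0]],"turn":[0,0,0,0,0,0,0,0,0,0,0,0]}'
python3 -c "
from h import *
go(.4785,-.0942,.0145)"
```

```text
time_s: 23.13
tool_pos: [0.4797, -0.096, 0.062]
orientation: [0.985, 0.175, 0.001, 0.0]
contact_force: [0.2, 1.1, 0.5]
width: 0.069
grip_force: 0.0
dp cm [-0.06 -0.21  4.75]
```

```bash
python3 -m crank '{"dp":[[-0.03,-0.12,1],[0,0,1],[0,0,1],[0,0,0.8],[0,0,0.5],[0,0,0.2],[0,0,0],[0,0,0],[0,0,0]],"turn":[0,0,0,0,0,0,0,0,0]}'
python3 -c "
from h import *
go(.4785,-.0942,.0145)"
```

```text
time_s: 23.88
tool_pos: [0.4779, -0.095, 0.0161]
orientation: [0.985, 0.174, 0.0, 0.0]
contact_force: [0.1, -0.2, -0.0]
width: 0.0689
grip_force: 0.0
dp cm [ 0.08 -0.06  0.16]
```

```bash
python3 -m crank '{"dp":[[0.05,-0.06,0.05],[0,0,0],[0,0,0]],"turn":[0,0,0]}' 0 30
python3 -m crank '{"dp":[[0,0,0],[0,0,0],[0,0,0],[0,0,0],[0,0,0],[0,0,0],[0,0,0],[0,0,0],[0,0,0]],"turn":[0,0,0,0,0,0,0,0,0]}'
python3 -m crank '{"dp":[[0,0,-0.5],[0,0,-1],[0,0,-2],[0,0,-2.5],[0,0,-3],[0,0,-3],[0,0,-3],[0,0,-3],[0,0,-1],[0,0,-0.5],[0,0,0],[0,0,0]],"turn":[0,0,0,0,0,0,0,0,0,0,0,0]}'
python3 -c "
from h import *
go(.482,.253,.22)"
```

```text
time_s: 24.13
tool_pos: [0.4781, -0.0942, 0.0155]
orientation: [0.985, 0.175, 0.0, 0.0]
contact_force: [0.5, 0.2, -0.2]
width: 0.0536
grip_force: 0.0
time_s: 24.88
tool_pos: [0.4779, -0.0942, 0.0153]
orientation: [0.985, 0.175, -0.0, -0.0]
contact_force: [-0.0, 1.1, 1.0]
width: 0.015
grip_force: 30.0
time_s: 25.88
tool_pos: [0.477, -0.0943, 0.2092]
orientation: [0.985, 0.174, -0.001, -0.0]
contact_force: [-0.4, -0.4, -3.0]
width: 0.0152
grip_force: 30.0
dp cm [ 12.39 -32.44  -1.07]
```

```bash
python3 -m crank '{"dp":[[0.3,-0.8,0],[0.7,-1.8,-0.3],[1.1,-2.9,-0.4],[1.3,-3.4,-0.4],[1.3,-3.4,0],[1.3,-3.4,0],[1.3,-3.4,0],[1.3,-3.4,0],[1.3,-3.4,0],[1.2,-3.1,0],[0.9,-2.3,0],[0.39,-1.14,0]],"turn":[0,0,0,0,0,0,0,0,0,0,0,0]}'
python3 -m crank '{"dp":[[0,0,0],[0,0,0],[0,0,0],[0,0,0],[0,0,0],[0,0,0]],"turn":[0,0,0,0,0,0]}'
python3 look.py w5 .519 .267 .02 .09;python3 -c "
from h import *
go(.519,.267,.15)"
```

```text
time_s: 26.88
tool_pos: [0.4808, 0.2576, 0.2198]
orientation: [0.984, 0.177, -0.001, -0.001]
contact_force: [-0.8, 1.0, -2.0]
width: 0.0153
grip_force: 30.0
time_s: 27.38
tool_pos: [0.4831, 0.2519, 0.2213]
orientation: [0.985, 0.174, 0.0, 0.0]
contact_force: [0.4, 0.3, -2.7]
width: 0.0153
grip_force: 30.0
[0.4831 0.2519 0.2213] [9.848e-01 1.736e-01 0.000e+00 2.000e-04]
dp cm [ 3.89 -0.17  7.14]
```

View pics/w5.png

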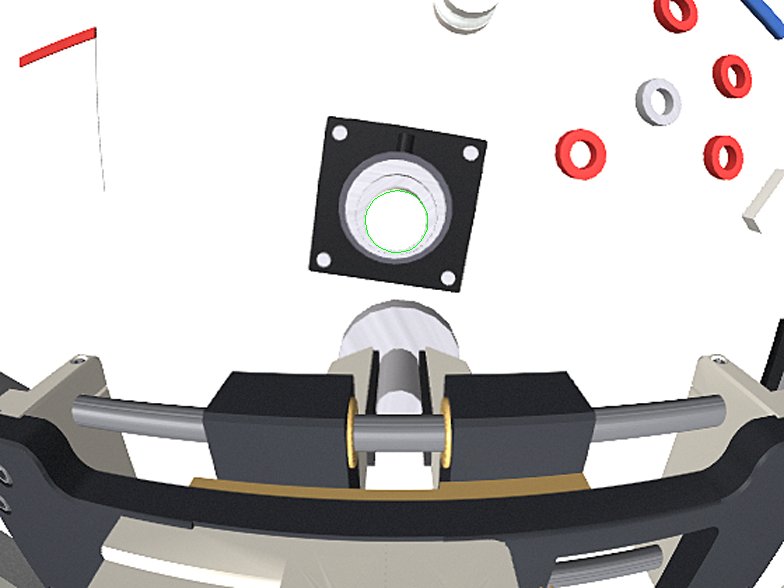

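The specimen top matches (397,222) and the stemmed disc hangs level. I'll set it down; expect contact at TCP z ≈ 0.1055.

```bash
python3 -m crank '{"dp":[[0.5,0,0],[1,0,0],[1,0,0.5],[1,0,1.5],[0.35,0,2],[0,0,1.5],[0,0,1],[0,0,0.5],[0,0,0],[0,0,0],[0,0,0],[0,0,0]],"turn":[0,0,0,0,0,0,0,0,0,0,0,0]}'
python3 -c "
from h import *
go(.519,.267,.1055)"
```

```text
time_s: 28.43
tool_pos: [0.5195, 0.2665, 0.1523]
orientation: [0.985, 0.174, 0.001, -0.0]
contact_force: [-0.4, 0.2, -2.7]
width: 0.0154
grip_force: 30.0
dp cm [-0.04 -0.06  4.68]
```

```bash
python3 -m crank '{"dp":[[0,-0.05,0.5],[0,0,1],[0,0,1],[0,0,1],[0,0,0.4],[0,0,0.1],[0,0,0],[0,0,0],[0,0,0]],"turn":[0,0,0,0,0,0,0,0,0]}'
python3 -c "
from h import *
go(.519,.267,.1055)"
```

```text
time_s: 29.18
tool_pos: [0.5191, 0.2669, 0.1117]
orientation: [0.985, 0.174, 0.0, -0.0]
contact_force: [-0.7, 0.2, -2.3]
width: 0.0154
grip_force: 30.0
dp cm [-0.   -0.01  0.62]
```

```bash
python3 -m crank '{"dp":[[0,0,0.1],[0,0,0.1],[0,0,0.1],[0,0,0.1],[0,0,0],[0,0,0]],"turn":[0,0,0,0,0,0]}'
python3 -m crank '{"dp":[[0,0,0.05],[0,0,0.05],[0,0,0],[0,0,0]],"turn":[0,0,0,0]}'
```

```text
time_s: 29.68
tool_pos: [0.5187, 0.2666, 0.1072]
orientation: [0.985, 0.174, -0.0, 0.0]
contact_force: [0.9, 0.3, -3.0]
width: 0.015
grip_force: 30.0
time_s: 30.02
tool_pos: [0.5188, 0.2666, 0.1063]
orientation: [0.985, 0.174, -0.0, 0.0]
contact_force: [0.9, 0.4, -2.8]
width: 0.0155
grip_force: 30.0
```

```bash
python3 -m crank '{"dp":[[0,0,0.05],[0,0,0],[0,0,0]],"turn":[0,0,0]}'
python3 -m crank '{"dp":[[0,0,0.04],[0,0,0],[0,0,0]],"turn":[0,0,0]}'
```

```text
time_s: 30.27
tool_pos: [0.5188, 0.2666, 0.1058]
orientation: [0.985, 0.174, 0.0, 0.0]
contact_force: [0.2, -0.4, -3.1]
width: 0.0155
grip_force: 30.0
time_s: 30.52
tool_pos: [0.5188, 0.2666, 0.1054]
orientation: [0.985, 0.174, -0.0, 0.0]
contact_force: [0.5, 0.7, -2.6]
width: 0.0152
grip_force: 30.0
```

```bash
python3 -m crank '{"dp":[[0,0,0.04],[0,0,0],[0,0,0]],"turn":[0,0,0]}'
python3 -m crank '{"dp":[[0,0,0.03],[0,0,0],[0,0,0]],"turn":[0,0,0]}'
```

```text
time_s: 30.77
tool_pos: [0.5188, 0.2667, 0.1054]
orientation: [0.985, 0.174, 0.0, 0.0]
contact_force: [-1.9, -1.7, 3.9]
width: 0.0149
grip_force: 30.0
time_s: 31.02
tool_pos: [0.5189, 0.2667, 0.1053]
orientation: [0.985, 0.174, 0.0, 0.0]
contact_force: [-3.2, -1.9, 7.3]
width: 0.0151
grip_force: 30.0
```

```bash
python3 -m crank '{"dp":[[0,0,0],[0,0,0]],"turn":[0,0]}' - 5
python3 -m crank '{"dp":[[0,0,0],[0,0,0],[0,0,0],[0,0,0],[0,0,0],[0,0,0],[0,0,0]],"turn":[0,0,0,0,0,0,0]}' 0.7
python3 -m crank '{"dp":[[0,0,-0.5],[0,0,-1.5],[0,0,-2.5],[0,0,-2.5],[0,0,-2],[0,0,-1.5],[0,0,-0.5],[0,0,0],[0,0,0]],"turn":[0,0,0,0,0,0,0,0,0]}'
python3 -c "
from h import *
go(.6936-.0376,.0834-.0137,.2)"
```

```text
time_s: 31.18
tool_pos: [0.519, 0.2668, 0.1052]
orientation: [0.985, 0.174, 0.0, -0.0]
contact_force: [-1.9, -1.7, 6.2]
width: 0.0158
grip_force: 5.0
time_s: 31.77
tool_pos: [0.5188, 0.2667, 0.1046]
orientation: [0.985, 0.174, -0.0, 0.0]
contact_force: [-0.2, -0.2, -0.3]
width: 0.0581
grip_force: 0.0
time_s: 32.52
tool_pos: [0.5186, 0.2664, 0.2142]
orientation: [0.985, 0.174, -0.0, 0.0]
contact_force: [0.3, 0.5, -0.8]
width: 0.064
grip_force: 0.0
dp cm [ 6.15 23.2   1.42]
```

```bash
python3 -m crank '{"dp":[[0.3,1,0],[0.5,2,0],[0.8,3,0.3],[0.9,3.2,0.4],[0.9,3.2,0.4],[0.9,3.2,0.3],[0.8,3,0],[0.6,2.4,0],[0.35,1.5,0],[0.1,0.7,0],[0,0,0],[0,0,0]],"turn":[0,0,0,0,0,0,0,0,0,0,0,0]}'
python3 -m crank '{"dp":[[0,0,0],[0,0,0],[0,0,0]],"turn":[0,0,0]}'
python3 look.py w6 .6936 .0834 .022 .016 .6936 .0834 .012 .016;python3 -c "
from h import *
go(.6936,.0834,.06)"
```

```text
time_s: 33.52
tool_pos: [0.6555, 0.0712, 0.2003]
orientation: [0.985, 0.175, -0.001, -0.001]
contact_force: [-0.5, 1.0, 0.6]
width: 0.0641
grip_force: 0.0
time_s: 33.77
tool_pos: [0.6557, 0.0715, 0.201]
orientation: [0.984, 0.176, 0.0, -0.0]
contact_force: [-0.8, -0.2, -0.7]
width: 0.0645
grip_force: 0.0
[0.6557 0.0715 0.201 ] [ 9.845e-01  1.755e-01  1.000e-04 -2.000e-04]
dp cm [ 3.96  0.15 14.1 ]
```

View pics/w6.png

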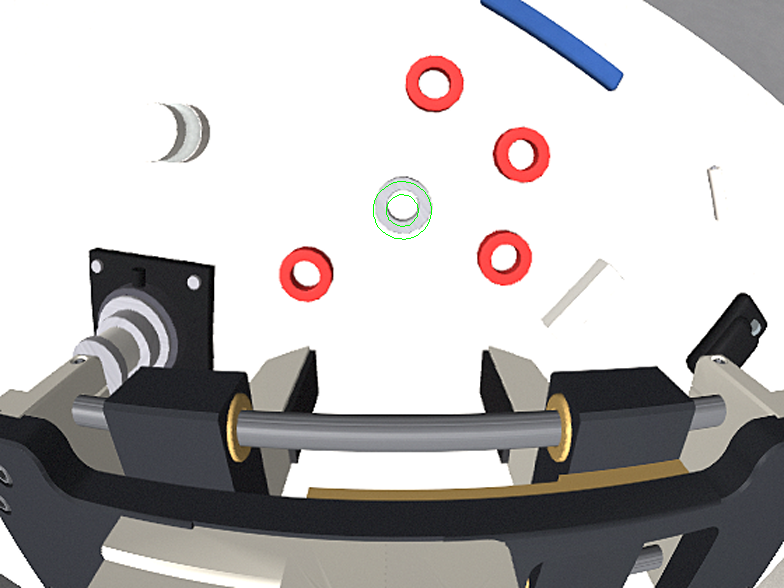

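The grey ring is about 2-3 px above its predicted outline at (402,207), so its centre is nearer (0.695, 0.084). The red rings are clear of the fingers and the stack stands straight at left.

```bash
python3 -m crank '{"dp":[[0.6,0.05,0],[1,0,0],[1,0,1],[1,0,2],[0.5,0,3],[0,0,3],[0,0,3],[0,0,1.5],[0,0,0.5],[0,0,0],[0,0,0],[0,0,0]],"turn":[0,0,0,0,0,0,0,0,0,0,0,0]}'
python3 -c "
from h import *
go(.695,.084,.0055)"
```

```text
time_s: 34.82
tool_pos: [0.6961, 0.084, 0.0623]
orientation: [0.985, 0.175, 0.001, -0.0]
contact_force: [0.2, 0.1, 0.9]
width: 0.0643
grip_force: 0.0
dp cm [-0.12 -0.04  5.68]
```

```bash
python3 -m crank '{"dp":[[-0.06,-0.02,0.5],[0,0,1],[0,0,1.2],[0,0,1.2],[0,0,0.8],[0,0,0.5],[0,0,0.3],[0,0,0],[0,0,0],[0,0,0]],"turn":[0,0,0,0,0,0,0,0,0,0]}'
python3 -c "
from h import *
go(.695,.084,.0055)"
```

```text
time_s: 35.65
tool_pos: [0.6948, 0.0836, 0.0063]
orientation: [0.985, 0.174, 0.0, -0.0]
contact_force: [-0.1, 0.9, 0.6]
width: 0.0641
grip_force: 0.0
dp cm [ 0.04 -0.03  0.08]
```

```bash
python3 -m crank '{"dp":[[0,0,0.08],[0,0,0],[0,0,0],[0,0,0],[0,0,0],[0,0,0],[0,0,0],[0,0,0],[0,0,0]],"turn":[0,0,0,0,0,0,0,0,0]}' 0 25
python3 -m crank '{"dp":[[0,0,-0.5],[0,0,-1],[0,0,-2],[0,0,-2.5],[0,0,-3],[0,0,-3],[0,0,-3],[0,0,-3],[0,0,-2.5],[0,0,-1],[0,0,-0.5],[0,0,0]],"turn":[0,0,0,0,0,0,0,0,0,0,0,0]}'
python3 -c "
from h import *
go(.482,.253,.24)"
```

```text
time_s: 36.4
tool_pos: [0.6944, 0.0835, 0.0052]
orientation: [0.985, 0.174, 0.0, 0.0]
contact_force: [-0.2, -0.2, 2.6]
width: 0.0428
grip_force: 25.0
time_s: 37.4
tool_pos: [0.6944, 0.0836, 0.2255]
orientation: [0.985, 0.174, 0.0, 0.0]
contact_force: [0.1, 0.5, -1.4]
width: 0.0425
grip_force: 25.0
dp cm [-14.12 -23.21  -1.47]
```

```bash
python3 -m crank '{"dp":[[-0.5,-0.8,-0.4],[-1,-1.7,-0.5],[-1.6,-2.6,-0.5],[-1.8,-3,0],[-1.8,-3,0],[-1.8,-3,0],[-1.8,-2.9,0],[-1.6,-2.7,0],[-1.2,-2,0],[-0.7,-1.1,0],[-0.32,-0.4,0],[0,0,0]],"turn":[0,0,0,0,0,0,0,0,0,0,0,0]}'
python3 -m crank '{"dp":[[0,0,0],[0,0,0],[0,0,0],[0,0,0]],"turn":[0,0,0,0]}'
python3 look.py w7 .519 .267 .025 .1 .519 .267 .008 .134;python3 -c "
from h import *
go(.519,.267,.17)"
```

```text
time_s: 38.4
tool_pos: [0.4811, 0.253, 0.2383]
orientation: [0.985, 0.175, -0.001, 0.0]
contact_force: [0.4, 0.0, -0.6]
width: 0.0425
grip_force: 25.0
time_s: 38.73
tool_pos: [0.4828, 0.252, 0.2387]
orientation: [0.985, 0.174, -0.0, 0.0]
contact_force: [0.3, -0.1, -1.5]
width: 0.0429
grip_force: 25.0
[0.4828 0.252  0.2387] [ 9.848e-01  1.735e-01 -1.000e-04  1.000e-04]
dp cm [ 3.92 -0.15  6.87]
```

View pics/w7.png

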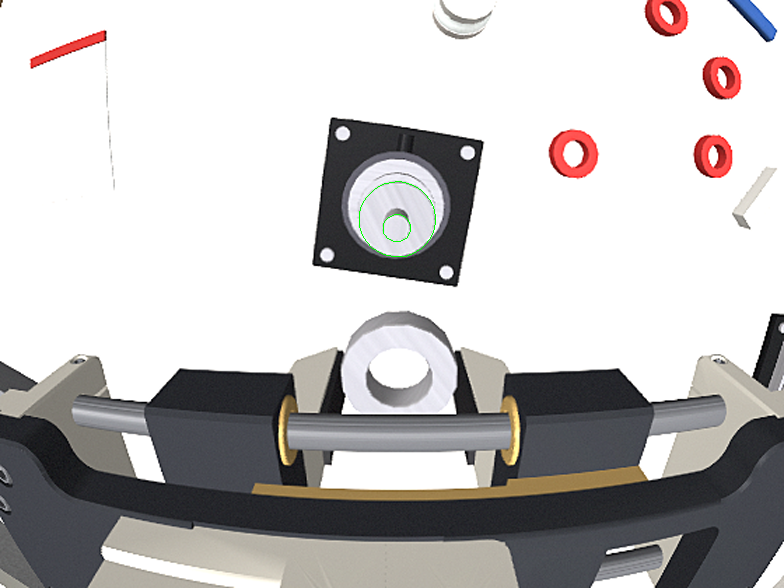

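The stem top matches (397,228). The ring is held level and centred between the pads, so I'll take it over the stem.

```bash
python3 -m crank '{"dp":[[0.5,0,0],[1,0,0],[1,0,0],[1,0,0.5],[0.35,-0.05,1],[0,0,2],[0,0,2],[0,0,1],[0,0,0.2],[0,0,0],[0,0,0],[0,0,0]],"turn":[0,0,0,0,0,0,0,0,0,0,0,0]}'
python3 -m crank '{"dp":[[0,0,0],[0,0,0],[0,0,0],[0,0,0]],"turn":[0,0,0,0]}'
python3 -c "
from h import *
go(.519,.267,.1055)"
```

```text
time_s: 39.78
tool_pos: [0.5186, 0.2671, 0.173]
orientation: [0.985, 0.174, 0.001, -0.0]
contact_force: [-0.8, 0.2, -0.8]
width: 0.0424
grip_force: 25.0
time_s: 40.12
tool_pos: [0.5181, 0.2666, 0.1723]
orientation: [0.985, 0.174, 0.0, -0.0]
contact_force: [0.2, 0.5, -1.4]
width: 0.0422
grip_force: 25.0
dp cm [ 0.1  -0.01  6.68]
```

```bash
python3 -m crank '{"dp":[[0.05,0,0.5],[0,0,0.8],[0,0,0.8],[0,0,0.6],[0,0,0.5],[0,0,0.5],[0,0,0.5],[0,0,0],[0,0,0]],"turn":[0,0,0,0,0,0,0,0,0]}'
```

```text
time_s: 40.87
tool_pos: [0.5183, 0.2667, 0.1296]
orientation: [0.985, 0.174, -0.0, 0.0]
contact_force: [-0.1, 0.4, -2.1]
width: 0.0426
grip_force: 25.0
```

```bash
python3 -m crank '{"dp":[[0,0,0.5],[0,0,0.5],[0,0,0.4],[0,0,0.3],[0,0,0.1],[0,0,0],[0,0,0]],"turn":[0,0,0,0,0,0,0]}'; python3 -c "
from h import *
go(.519,.267,.1052)"
```

```text
time_s: 41.45
tool_pos: [0.5185, 0.2668, 0.1119]
orientation: [0.985, 0.174, -0.0, -0.0]
contact_force: [0.3, -0.0, -1.1]
width: 0.0427
grip_force: 25.0
dp cm [0.06 0.   0.67]
```

```bash
python3 -m crank '{"dp":[[0,0,0.1],[0,0,0.1],[0,0,0.1],[0,0,0.1],[0,0,0],[0,0,0]],"turn":[0,0,0,0,0,0]}'
python3 -m crank '{"dp":[[0,0,0.05],[0,0,0.05],[0,0,0],[0,0,0]],"turn":[0,0,0,0]}'
```

```text
time_s: 41.95
tool_pos: [0.5184, 0.2667, 0.1078]
orientation: [0.985, 0.174, -0.0, 0.0]
contact_force: [0.3, -0.3, -0.4]
width: 0.0423
grip_force: 25.0
time_s: 42.28
tool_pos: [0.5184, 0.2667, 0.1069]
orientation: [0.985, 0.174, -0.0, 0.0]
contact_force: [0.1, 0.4, -1.0]
width: 0.0424
grip_force: 25.0
```

```bash
python3 -m crank '{"dp":[[0,0,0.04],[0,0,0.03],[0,0,0],[0,0,0]],"turn":[0,0,0,0]}'
```

```text
time_s: 42.62
tool_pos: [0.5184, 0.2667, 0.1062]
orientation: [0.985, 0.174, -0.0, 0.0]
contact_force: [0.2, 0.3, -1.0]
width: 0.0425
grip_force: 25.0
```

```bash
python3 -m crank '{"dp":[[0,0,0.05],[0,0,0],[0,0,0]],"turn":[0,0,0]}'
python3 -m crank '{"dp":[[0,0,0.04],[0,0,0],[0,0,0]],"turn":[0,0,0]}'
```

```text
time_s: 42.87
tool_pos: [0.5184, 0.2667, 0.1057]
orientation: [0.985, 0.174, -0.0, 0.0]
contact_force: [0.3, 0.5, -1.2]
width: 0.042
grip_force: 25.0
time_s: 43.12
tool_pos: [0.5184, 0.2668, 0.1053]
orientation: [0.985, 0.174, -0.0, 0.0]
contact_force: [0.9, -0.0, -1.6]
width: 0.0425
grip_force: 25.0
```

```bash
python3 -m crank '{"dp":[[0,0,0.04],[0,0,0],[0,0,0]],"turn":[0,0,0]}'
python3 -m crank '{"dp":[[0,0,0.03],[0,0,0],[0,0,0]],"turn":[0,0,0]}'
```

```text
time_s: 43.37
tool_pos: [0.5185, 0.2668, 0.1051]
orientation: [0.985, 0.174, 0.0, -0.0]
contact_force: [-0.5, 0.3, 0.7]
width: 0.0424
grip_force: 25.0
time_s: 43.62
tool_pos: [0.5186, 0.2668, 0.1051]
orientation: [0.985, 0.174, 0.0, -0.0]
contact_force: [-1.4, -1.0, 5.8]
width: 0.0422
grip_force: 25.0
```

Contact at the expected height. Release, back off and look.

```bash
python3 -m crank '{"dp":[[0,0,0],[0,0,0]],"turn":[0,0]}' - 5
python3 -m crank '{"dp":[[0,0,0],[0,0,0],[0,0,0],[0,0,0],[0,0,0],[0,0,0],[0,0,0]],"turn":[0,0,0,0,0,0,0]}' 0.8
python3 -m crank '{"dp":[[0,0,-0.5],[0,0,-1.5],[0,0,-2.5],[0,0,-2.5],[0,0,-2.5],[0,0,-2],[0,0,-1],[0,0,0],[0,0,0]],"turn":[0,0,0,0,0,0,0,0,0]}'
python3 -m crank '{"dp":[[-1,0,0],[-2,0,0],[-2,0,0],[-2,0,0],[-1,0,0],[0,0,0],[0,0,0]],"turn":[0,0,0,0,0,0,0]}'
python3 - <<'E'
from h import *
I=arm.capture('side')[:,:,::-1]
cv2.imwrite('pics/end.png',cv2.resize(I[230:420,100:380],(784,532),interpolation=cv2.INTER_CUBIC))
E
python3 look.py w8 .519 .267 .022 .116 .519 .267 .008 .134
```

```text
time_s: 43.78
tool_pos: [0.5186, 0.2668, 0.105]
orientation: [0.985, 0.174, 0.0, -0.0]
contact_force: [-1.7, -0.6, 5.9]
width: 0.0427
grip_force: 5.0
time_s: 44.37
tool_pos: [0.5184, 0.2667, 0.1045]
orientation: [0.985, 0.174, -0.0, 0.0]
contact_force: [-0.8, -0.2, 1.2]
width: 0.0728
grip_force: 0.0
time_s: 45.12
tool_pos: [0.5184, 0.2666, 0.2294]
orientation: [0.985, 0.174, 0.0, 0.0]
contact_force: [-0.0, -0.4, 0.1]
width: 0.0741
grip_force: 0.0
time_s: 45.7
tool_pos: [0.4432, 0.2389, 0.2292]
orientation: [0.985, 0.174, -0.0, 0.0]
contact_force: [1.0, -0.2, -0.8]
width: 0.0733
grip_force: 0.0
[0.4438 0.2392 0.2293] [0.9847 0.1743 0.     0.    ]
```

View pics/end.png

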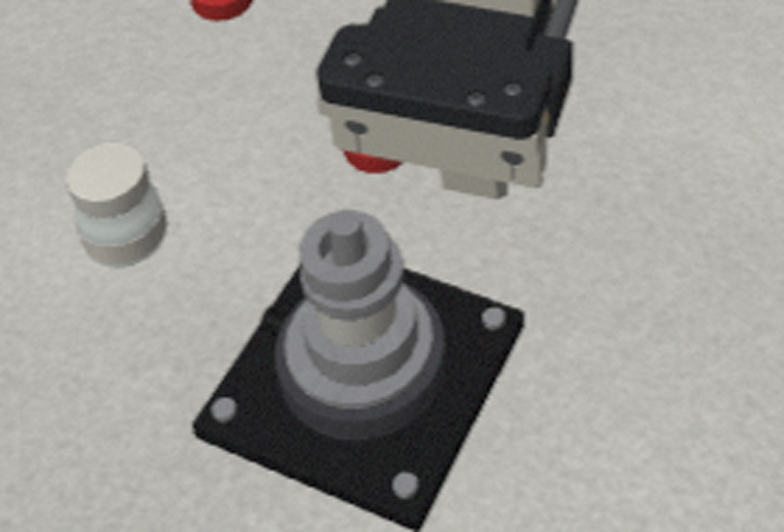

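View pics/w8.png

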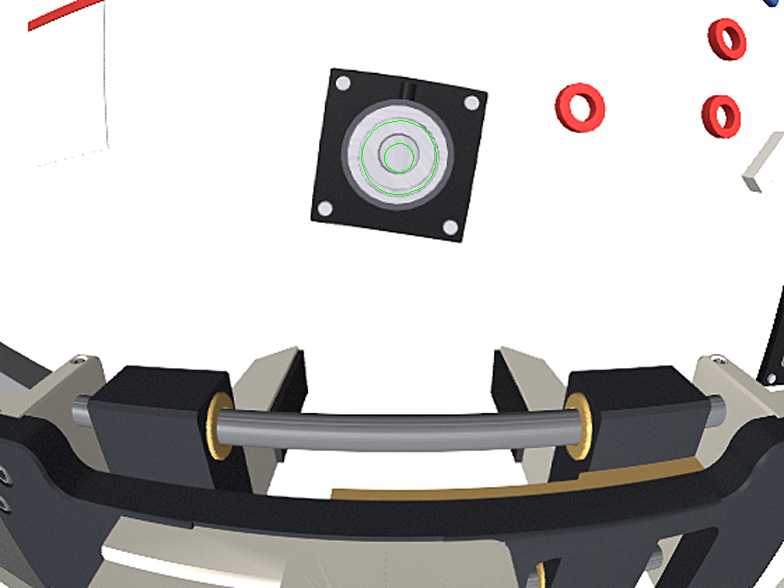

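The side view shows the full stack, upright with the ring around the stem (348,245). The wrist view shows all the circles concentric at (399,157), and the gripper is clear of everything.

```bash
python3 -c "
from workcell import arm
print(arm.finish_job())"
```

```text
the job is handed in; nothing more can be done
None
```

The stack is built on the load cell (wide disc, white specimen, stemmed disc stem up, grey ring over the stem), and I handed it in at about 46 s; it looked upright and centred in the last pictures, but no verdict came back.

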